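# Slide the butter pan to the keep-warm ring and bolt it off

## Task

The butter is melted: draw the red-knobbed bolt at the back of the hob fully back, slide the lidded pan across the glass from the red ring into the white keep-warm ring, without lifting or tipping it, until its base is centred and entirely inside the white ring, then push the bolt fully home again so that the pan cannot slide back. Leave the jam jar and the measuring cup beside the hob where they stand.

Things in the scene. Friction and masses are not known exactly. Their poses are not given: they have to be found in the camera images.
- hob: Fixed two-place hob, 172 (x) x 322 (y) mm, flat black glass top at z = 0.040. Origin under its centre at z = 0; x points to its back (away from the robot at yaw 0; may be turned a little), the two places lie at y = +-95 mm. The bolt's steel barrel (22 mm thick, top at z = 0.076) on a 34 mm wide bracket stands at the back, on y = 0 from x = 0.060 to 0.166 in the hob's frame.
- bolt (a joint): Sliding bolt: 0 = fully home (10 mm rod at z = 0.065 reaches over the glass to 5 mm in front of the hob's centre and bars the way between the places); 0.07 m = drawn fully back along the hob's +x (rod tip 65 mm behind the centre, way free). Stays where left, 2 N friction, stops at both ends. Starts within 5 mm of home.
- bolt_knob (a point): Grip point of the bolt's red upright round knob: 20 mm diameter, spanning 82 to 114 mm above the worktop; this point is on its axis at z = 0.098. It moves with the bolt, along the hob's x: 75 mm behind the hob's centre when home, 145 mm when drawn.
- melt_ring: Red ring painted on the glass (inner radius 62 mm), where the pan starts; at the left or right place of the hob. Origin at its centre, z = 0.040. Flat, fixed to the hob.
- warm_ring: White ring painted on the glass (inner radius 62 mm), the keep-warm place and target, at the other place of the hob. Origin at its centre, z = 0.040. Flat, fixed to the hob.
- pan: Steel saucepan, about 0.5 kg, 100 mm diameter (underside 94 mm), 60 mm high, with a fixed flat lid (104 mm) and black lid knob (20 mm wide, top 86 mm above underside). Origin: centre of the underside. Black straight handle along the pan's -x, roughly towards the robot: 16 mm wide, 14 mm high, 57 to 137 mm from the axis, mid-height 48 mm above the underside.
- jam_jar: Jam jar, 76 mm diameter, 92 mm high, at the back right of the worktop, to be left alone. Origin under its centre.
- measure_1: Steel measuring cup with a handle, 72 x 99 x 57 mm, at the left of the hob in front of the kettle, to be left alone. Origin under its centre.

How it is judged:
By the outcome, as a careful person would: the job done as asked, in the order asked, and still so for the second after the job is handed in, with the robot touching nothing.
It also fails if it takes over 64 s, if anything falls off the work surface, if the arm or the gripper's body presses on something with over 40 N, if the wrist force passes 120 N, or if a joint passes its speed limit or range.

## Robot

A 7-joint arm with a two-finger parallel gripper is mounted at the origin on the work surface; the furniture and walls round the work are solid. World frame = base frame: x ahead of the robot, y to its left, z up, the work surface at z = 0. Lengths are in m, angles in rad, forces in N, time in s.
With the tool pointing down it reaches from about 0.35 to 0.9 m from the base axis. Payload 19.9 kg.
Tool frame: the origin (TCP) lies between the finger pads; the fingertips stand 19 mm ahead of it and the grasp point (between the pads) is the TCP; z points along the fingers, y is the direction in which the jaws open and shut (so a half turn about z gives the same grasp; the last joint's range is limited). The gripper opens to 94 mm and grips with 3 to 60 N. Pads are 16 mm wide; open, the fingers measure 119 mm over their backs; the gripper's body (75 mm by 177 mm) begins 78 mm behind the grasp point.
Start: joints at [1.226, 0.417, -0.01, 1.614, 0.005, 1.111, -0.053], TCP at [0.187, -0.596, 0.224] pointing down, gripper open.
Joint ranges: [-2.81, 2.81], [-0.39, 2.02], [-1.27, 1.25], [0.06, 2.57], [-1.19, 4.33], [0.19, 2], [-2.82, 2.82]. Speed limits (rad/s): [1.89, 1.89, 2.39, 2.39, 3.01, 3.01, 3.01].

## Interface

Orientations are given as a 3x3 rotation matrix whose columns are the frame's x, y, z axes.
In Python, from rig import robot gives the robot as it stands. Calls block until the motion is done:
- robot.move_ptp(position, orientation): joint-space move of the TCP to a pose.
- robot.move_linear(position, velocity=0.15, frame=None, threshold=None): straight line of the TCP; frame=None keeps the orientation; velocity is the mean speed in m/s. With threshold (N) it stops when the force on the tool has changed by that much, and returns True; else False.
- robot.goto_joints(angles): joint-space move.
- robot.gripper_to(opening): finger opening in m; the grip force is fixed at half the most; returns when the fingers have stopped.
- robot.pause(seconds).
- robot.ik(position, orientation): joint angles nearest the present ones, or None.
- robot.get_state(): the state.
- robot.grab_frame(name): name is "scene" or "top"; returns the picture (480x640x3 uint8, red, green, blue); there is no depth.
- robot.camera_info(name): a dict with "fx", "fy", "cx", "cy" (pixels), "rvec" (rotation vector, rad) and "tvec" (3), from world to camera coordinates, as OpenCV has them. Camera axes: x right, y down, z forward; pixel columns grow to the right and rows downward; lengths in m; the calibration is good to about 2 mm. A picture is of the moment at which its call begins. camera_info takes no time and is no camera call.
A pose or a line that the arm cannot do raises robot.PlanningError and nothing moves.
- robot.sign_off(): hands the job in, once; it reports no verdict.
The state is a dict: "time": time; "qpos": joint angles; "joint_vel": joint speeds; "effort": joint torques, N m; "ee_pos": TCP position; "tool_rot": TCP orientation; "force": force on the tool from outside, world axes, zero at the start; "moment": the same for the moment, N m; "opening": finger opening in m.
Only numpy, scipy, OpenCV 4.12 (cv2) and the standard library are available. Lean on these libraries where they do the work, as an engineer would, in place of code of your own. Each camera call takes 0.05 s, during which the arm holds its last target.

## Working session

There is one attempt and no reset: what is moved stays moved. The work goes in short steps, each a Python script; the robot and the scene stay as the last script left them, time stands still between calls to the robot, and variables do not carry over. Pictures are saved under pics/ and viewed, and the job is handed in when it is done.

```bash
mkdir -p pics
python3 - <<'E'
from rig import robot
import cv2
for n in("scene","top"):
    im=robot.grab_frame(n); cv2.imwrite(f"pics/{n}0.png",im[:,:,::-1]); print(robot.camera_info(n))
s=robot.get_state(); print(s)
E
```

```text
{'fx': 575.4097166423771, 'fy': 575.4097166423771, 'cx': 327.8052066613819, 'cy': 244.37399570032807, 'rvec': array([ 2.29750956, -0.53654286,  0.21302658]), 'tvec': array([-0.51661021,  0.28907478,  0.91911234])}
{'fx': 482.63207022870733, 'fy': 482.63207022870733, 'cx': 327.06763179887264, 'cy': 238.73102325476518, 'rvec': array([ 2.10671829, -2.17282058,  0.14772905]), 'tvec': array([0.07125693, 0.61148603, 0.94575252])}
{'time': 0.1, 'qpos': array([ 1.22550979,  0.417883  , -0.01033919,  1.61407848,  0.0047443 ,
        1.11069773, -0.05299801]), 'joint_vel': array([-3.81819153e-04, -3.33664097e-03, -8.07884172e-05, -1.68035348e-03,
       -1.80266060e-04,  3.79750464e-04,  1.39123649e-03]), 'effort': array([ 2.24576419e-03, -8.52575827e+01,  6.40368909e-01, -4.26691818e+01,
       -4.90027084e-02,  1.64324784e-02,  6.91763216e-05]), 'ee_pos': array([ 0.18687027, -0.59609504,  0.22392212]), 'tool_rot': array([[ 9.54191894e-01,  2.99195017e-01, -4.13666809e-04],
       [ 2.99195283e-01, -9.54191419e-01,  9.58220974e-04],
       [-1.08022379e-04, -1.03809384e-03, -9.99999455e-01]]), 'force': array([-0.52688167,  0.37850077,  0.02340958]), 'moment': array([-0.05429084, -0.0084004 , -0.0199123 ]), 'opening': 0.09408877913484284}
```

View pics/top0.png

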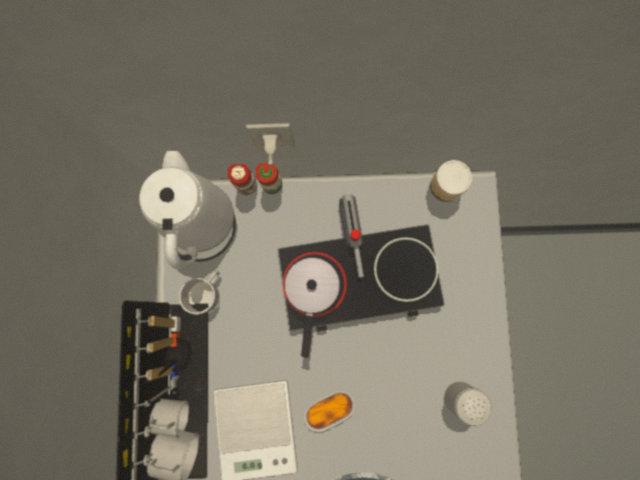

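View pics/scene0.png

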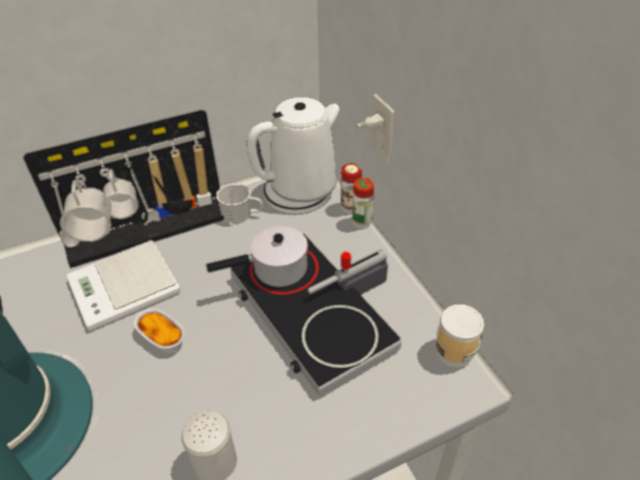

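The top view shows the pan on the red ring at about (313,284) and the white ring at (406,268). The bolt knob is at (355,235), and the pan handle points down to (306,355). I'll enlarge it to read positions more precisely.

```bash
cat > h.py <<'E'
import numpy as np, cv2
from rig import robot
def ray(n,u,v,z):
    c=robot.camera_info(n); R=cv2.Rodrigues(c['rvec'])[0]; t=c['tvec']
    d=R.T@np.array([(u-c['cx'])/c['fx'],(v-c['cy'])/c['fy'],1]); o=-R.T@t
    return (o+d*(z-o[2])/d[2])[:2]
def proj(n,p):
    c=robot.camera_info(n); K=np.array([[c['fx'],0,c['cx']],[0,c['fy'],c['cy']],[0,0,1]])
    return cv2.projectPoints(np.array(p,float).reshape(-1,3),c['rvec'],c['tvec'],K,None)[0].reshape(-1,2)
def crop(n,x0,y0,w,h,k,name):
    im=robot.grab_frame(n)[:,:,::-1]
    cv2.imwrite(name,cv2.resize(im[y0:y0+h,x0:x0+w],None,fx=k,fy=k,interpolation=cv2.INTER_CUBIC))
E
python3 - <<'E'
from h import *
im=cv2.imread('pics/top0.png')
cv2.imwrite('pics/topc.png',cv2.resize(im[180:372,260:460],None,fx=4,fy=4,interpolation=cv2.INTER_CUBIC)[:600*2][:768])
a=cv2.resize(im[180:330,270:470],None,fx=4,fy=4,interpolation=cv2.INTER_CUBIC); cv2.imwrite('pics/topc.png',a)
im=cv2.imread('pics/scene0.png')
a=cv2.resize(im[215:395,200:410],None,fx=3.3,fy=3.3,interpolation=cv2.INTER_CUBIC); cv2.imwrite('pics/scc.png',a)
E
```

```text
(no output)
```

View pics/topc.png

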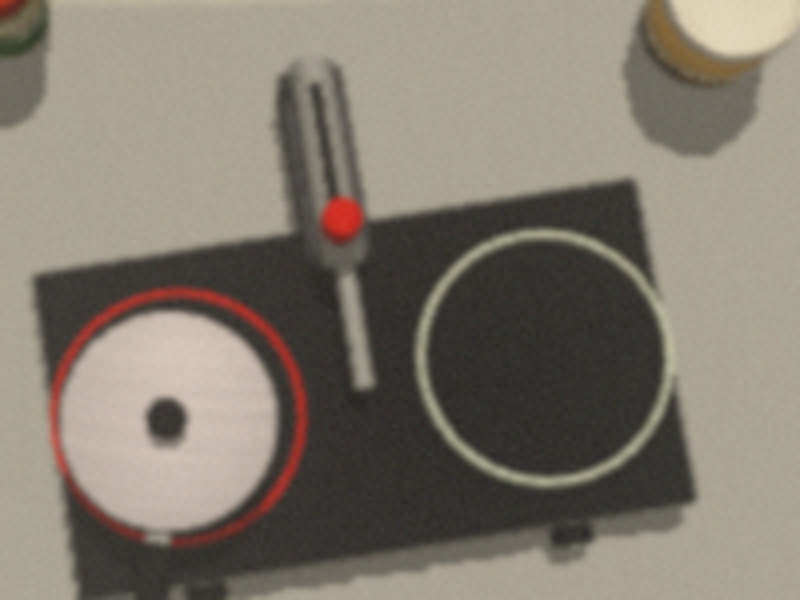

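View pics/scc.png

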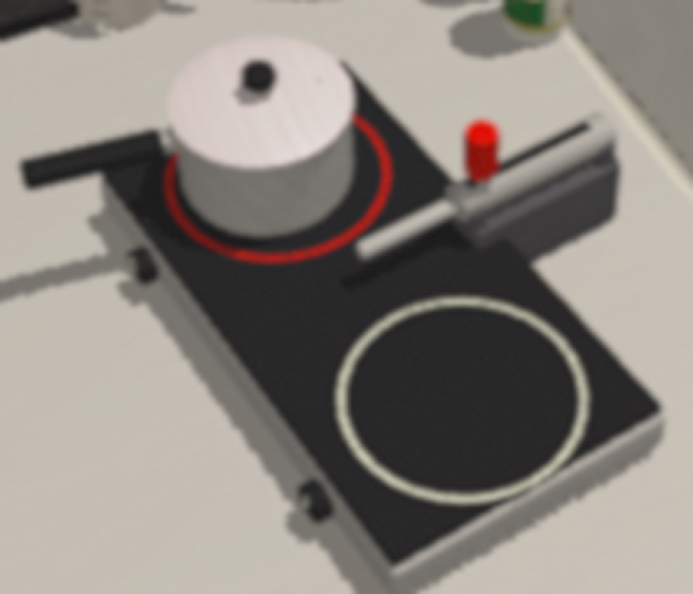

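Readings from the top crop, in crop pixels:
- White ring centre (546,358)
- Red ring centre (180,417)
- Lid centre about (168,421), spanning x 58–279 and y 309–535
- Knob top (343,219)
- Rod tip (365,388)

```bash
python3 - <<'E'
from h import *
f=lambda x,y,z: ray('top',(x+.5)/4+270-.5,(y+.5)/4+180-.5,z)
w=f(545.5,358.5,.04); r=f(180,417,.04)
print('w',w,'r',r,np.linalg.norm(w-r)); d=(r-w)/np.linalg.norm(r-w); yaw=np.arctan2(-d[0],d[1]); print('hob',(w+r)/2,'yaw',np.degrees(yaw))
c=(w+r)/2; X=np.array([np.cos(yaw),np.sin(yaw)]);Y=np.array([-X[1],X[0]])
k=f(343,219,.114); print('knob',k,(k-c)@X,(k-c)@Y)
for p in [(635,180),(695,500),(35,275)]:
    q=f(*p,.04); print('corner',(q-c)@X,(q-c)@Y)
print('lid',f(168.5,422,.101),'lidknob',f(166,416,.126))
h1=ray('top',306,357,.095);print('handle end',h1)
t=f(366,388,.07);print('tip',(t-c)@X,(t-c)@Y)
# scene
g=lambda x,y,z: ray('scene',(x+.5)/3.3+200-.5,(y+.5)/3.3+215-.5,z)
print('scene w',g(463,400,.04),'knob',g(482,131,.114),'lidknob',g(258,72,.126),'lid',g(261,103,.101),'hend',g(28,168,.088))
for b,z,n in((c,0,'c'),): pass
E
python3 - <<'E'
import cv2
im=cv2.imread('pics/top0.png')
cv2.imwrite('pics/hand.png',cv2.resize(im[260:370,270:360],None,fx=5,fy=5,interpolation=cv2.INTER_CUBIC))
E
```

```text
w [ 0.54611284 -0.10689427] r [0.5220566  0.08052157] 0.18895343425454267
hob [ 0.53408472 -0.01318635] yaw 7.314351865709107
knob [ 0.60990591 -0.00255181] 0.0765581136020466 0.0008949757712366815
corner 0.0837027667314924 -0.156831222294826
corner -0.0822780805243079 -0.1559193529066737
corner 0.08393715736527012 0.15714715162244594
lid [0.51645383 0.08386516] lidknob [0.51794158 0.08390005]
handle end [0.38223129 0.09836226]
tip -0.0021673247338504613 0.000538490990064246
scene w [ 0.54572649 -0.10852988] knob [ 0.61052203 -0.00266826] lidknob [0.51587118 0.08217375] lid [0.51622111 0.08317293] hend [0.38618219 0.1061108 ]
```

View pics/hand.png

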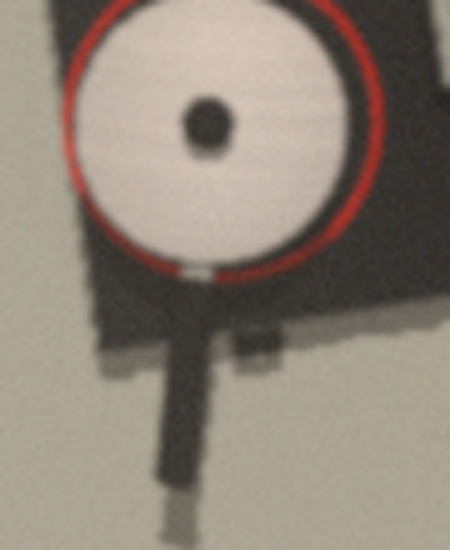

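```bash
cat >> h.py <<'E'
yaw=np.radians(7.31); c0=np.array([.5342,-.0135])
X=np.array([np.cos(yaw),np.sin(yaw)]);Y=np.array([-X[1],X[0]])
R=np.array([[X[0],X[1],0],[X[1],-X[0],0],[0,0,-1.]])
def P(a,b,z): return np.append(c0+a*X+b*Y,z)
def hob(p): p=np.array(p)[:2]-c0; return np.round([p@X,p@Y],4)
def st(m=''):
    s=robot.get_state(); print(m,'t%.1f'%s['time'],'hob',hob(s['ee_pos']),'z%.4f'%s['ee_pos'][2],'F',np.round(s['force'],1),'op%.4f'%s['opening'])
E
python3 - <<'E'
from h import *
print('wall edge',ray('top',350,178,0),ray('top',440,176,0))
for p in (P(.0765,0,.22),P(.0765,0,.104),P(.15,0,.104),P(.145,0,.22),[.517,.0835,.122],P(0,-.095,.122)): print(robot.ik(p,R))
robot.move_ptp(P(.0765,0.0005,.22),R); st()
robot.gripper_to(.05)
print(robot.move_linear(P(.0765,.0005,.135),.15)); st()
crop('top',270,180,200,150,4,'pics/k1t.png'); crop('scene',280,190,160,120,4,'pics/k1s.png')
E
```

```text
wall edge [ 0.75297665 -0.00152772] [ 0.75091023 -0.19820049]
[ 0.34180006  0.44037149 -0.51212157  1.64359197  0.23429746  1.11920766
 -1.675634  ]
[ 0.27001535  0.56112931 -0.41902237  1.73924702  0.27991846  0.90056021
 -1.71051144]
[ 0.20510981  0.67126619 -0.37997754  1.53937599  0.28048386  0.98515992
 -1.69910453]
[ 0.26371874  0.55827138 -0.46782422  1.45886899  0.26063237  1.18628184
 -1.68405464]
[ 0.37168805  0.46283982 -0.72895472  1.93726853  0.39366356  0.88726482
 -2.00222893]
[ 0.43849638  0.44414309 -0.37349488  1.86543986  0.20663736  0.86971465
 -1.47923798]
 t2.7 hob [ 0.0764 -0.0004] z0.2199 F [-0.3  0.   0.2] op0.0939
False
 t4.2 hob [0.077  0.0006] z0.1358 F [ 0.   0.1 -0.5] op0.0500
```

View pics/k1s.png

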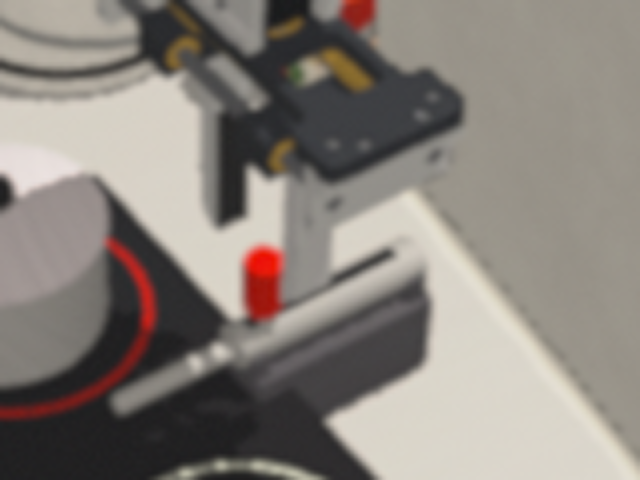

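View pics/k1t.png

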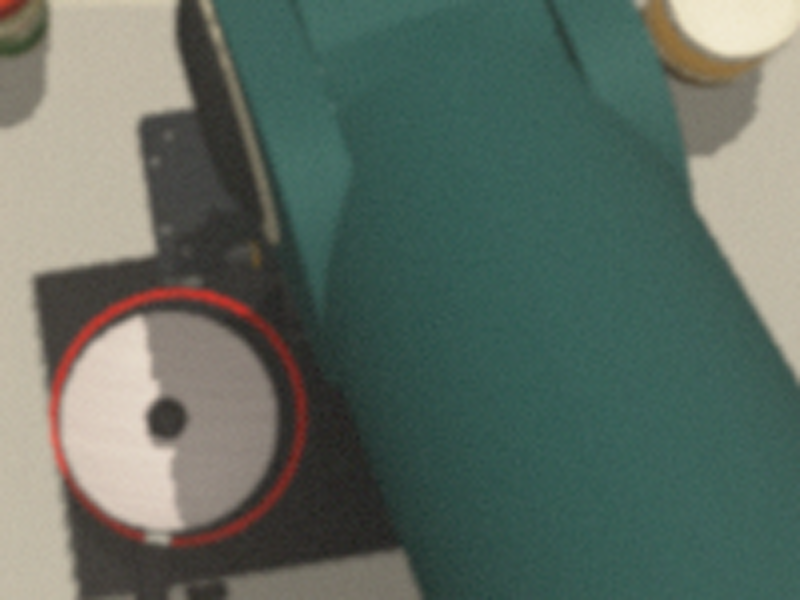

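The scene view shows the open jaws straddling the red knob at crop (264,262), with nothing touching. Next I descend, grip and draw the bolt.

Run:
```python
from h import *
print(robot.move_linear(P(.0765,.0005,.103),.08,threshold=8)); st()
robot.gripper_to(.012); st('grip')
print(robot.move_linear(P(.135,.0005,.103),.08,threshold=25)); st()
print(robot.move_linear(P(.152,.0005,.103),.03,threshold=12)); st()
robot.gripper_to(.05); st('rel')
robot.move_linear(P(.146,0,.2),.15); 
crop('scene',260,190,200,150,4,'pics/k2s.png')
```

```text
False
 t4.9 hob [0.0764 0.0006] z0.1027 F [0.  0.3 0.4] op0.0498
grip t5.5 hob [0.0766 0.0022] z0.1032 F [-1.3  7.3  0.6] op0.0193
False
 t6.3 hob [0.1355 0.0023] z0.1032 F [ 0.5  7.8 -0.7] op0.0192
True
 t6.8 hob [0.1446 0.0025] z0.1031 F [-5.  -0.  10.5] op0.0194
rel t7.4 hob [0.1445 0.0024] z0.1024 F [0.5 0.2 0.4] op0.0502
```

View pics/k2s.png

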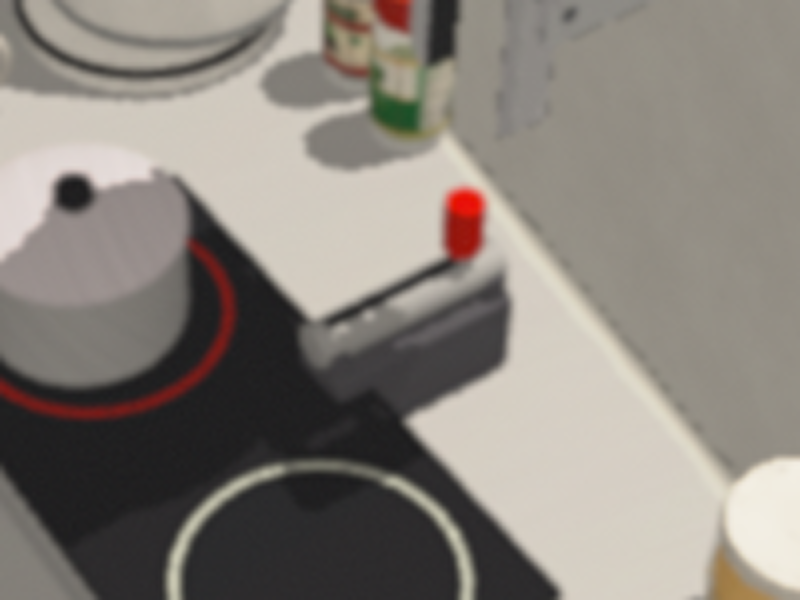

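The bolt is fully drawn: the rod is gone from the glass, the knob is at crop (465,205), and the stop was felt at 0.1446. The knob grip settled about 2.3 mm in +y of my frame, so I'll shift the hob frame by that much and move on to the lid knob.

```bash
echo 'c0=c0+.0023*Y' >> h.py
python3 - <<'E'
from h import *
k=np.array([.517,.0835])+.0023*Y
print('pan hob',hob(k))
robot.move_linear(np.append(k,.2),.2); st()
print(robot.move_linear(np.append(k,.15),.15)); st()
crop('scene',200,190,200,150,4,'pics/p1s.png')
print(robot.move_linear(np.append(k,.1235),.05,threshold=6)); st()
crop('scene',200,190,200,150,4,'pics/p2s.png')
E
```

```text
pan hob [-0.0047  0.0984]
 t9.3 hob [-0.004   0.0977] z0.1999 F [ 0.6 -0.3  0.2] op0.0500
False
 t9.8 hob [-0.0044  0.0984] z0.1502 F [0.7 1.  0.9] op0.0502
True
 t10.3 hob [-0.0046  0.0983] z0.1278 F [-1.9 -0.7  9.1] op0.0502
```

View pics/p1s.png

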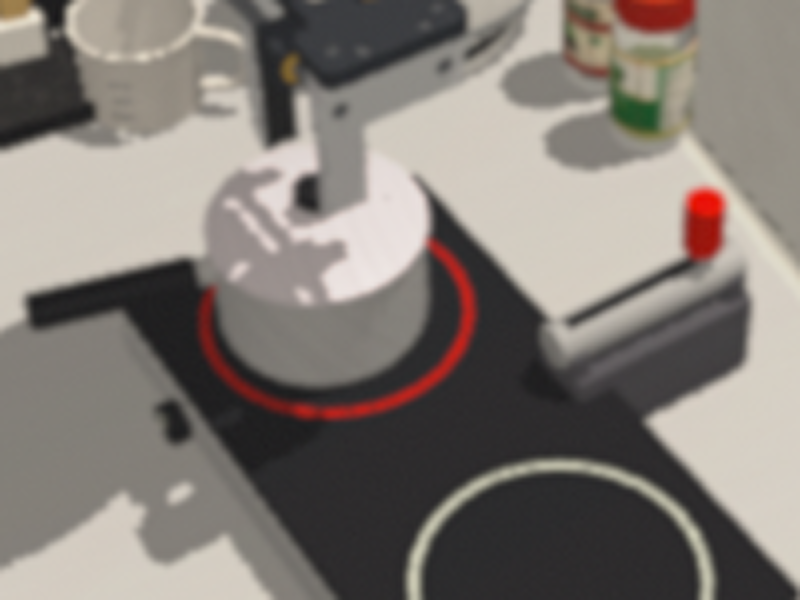

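View pics/p2s.png

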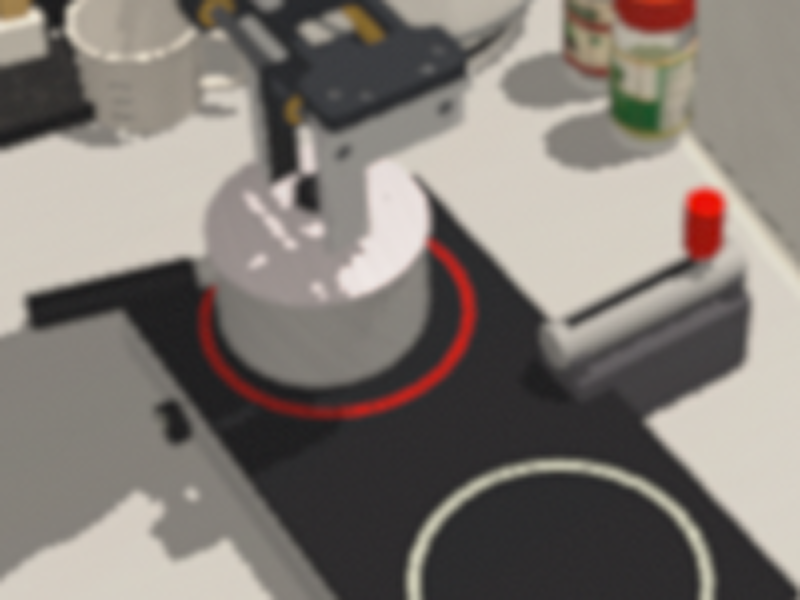

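The knob sits between the fingers at crop (310,190). Contact came early, at z 0.128, so I'll check the static force and back off a little.

Run:
```python
from h import *
robot.pause(.2); st()
k=robot.get_state()['ee_pos']; k[2]=.1305
robot.move_linear(k,.05); robot.pause(.2); st('up')
k[2]=.126
print(robot.move_linear(k,.02,threshold=3)); robot.pause(.2); st('down')
```

```text
t10.6 hob [-0.0046  0.0983] z0.1277 F [-2.1 -0.3 11. ] op0.0503
up t11.0 hob [-0.0048  0.0982] z0.1303 F [-0.6 -0.1 -0.6] op0.0500
True
down t11.4 hob [-0.0044  0.0983] z0.1278 F [ 0.  -0.1  7.6] op0.0502
```

Run:
```python
from h import *
k=robot.get_state()['ee_pos']; k[2]=.1296
robot.move_linear(k,.05); robot.pause(.1); st('up')
robot.gripper_to(.012); robot.pause(.2); st('grip')
s=robot.get_state()['ee_pos']; z=s[2]
crop('scene',200,190,200,150,4,'pics/p3s.png')
a,b=hob(s)
print(robot.move_linear(P(a+.001,b-.02,z),.06,threshold=20)); robot.pause(.1); st('20mm')
crop('scene',200,190,200,150,4,'pics/p4s.png')
```

```text
up t11.8 hob [-0.0045  0.0983] z0.1295 F [-0.8 -0.2 -0.3] op0.0500
grip t12.6 hob [-0.0044  0.0981] z0.1296 F [ 0.6 -1.8 -0.8] op0.0189
False
20mm t13.2 hob [-0.0033  0.0778] z0.1297 F [ 0.5 -3.6  1.7] op0.0189
```

View pics/p3s.png

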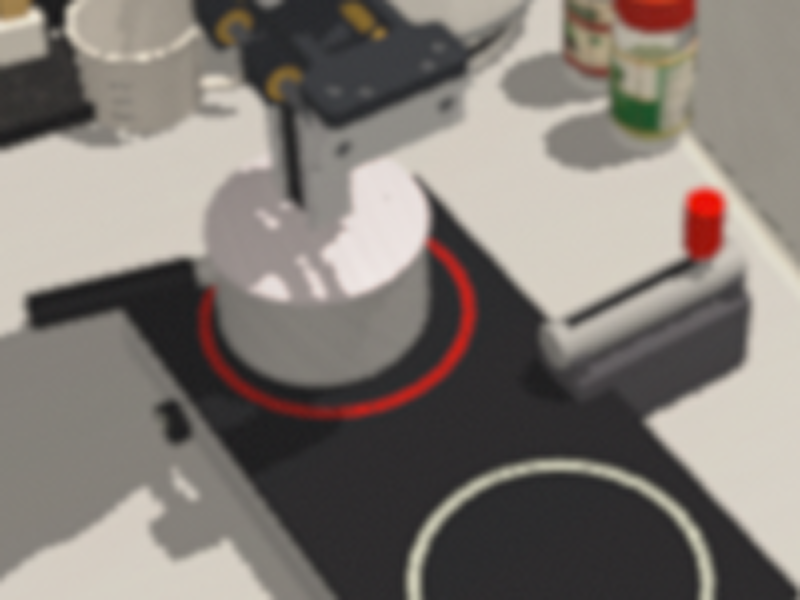

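View pics/p4s.png

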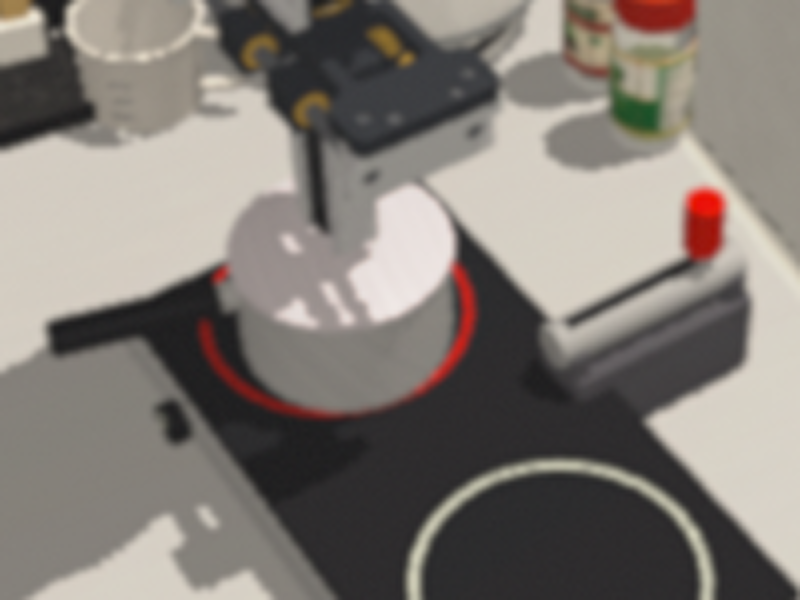

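The pan slides upright, with force under 4 N. I'll continue to the white ring.

Run:
```python
from h import *
z=.1296
print(robot.move_linear(P(0,-.095,z),.06,threshold=25)); robot.pause(.2); st('end')
crop('scene',260,230,160,160,3.7,'pics/p5s.png');crop('top',270,180,200,150,4,'pics/p5t.png')
```

```text
False
end t16.5 hob [ 0.     -0.0949] z0.1296 F [ 0.5  0.7 -5. ] op0.0188
```

View pics/p5s.png

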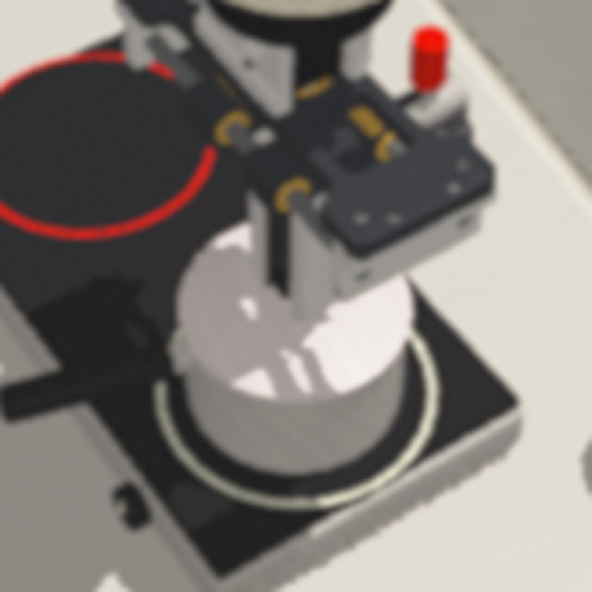

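View pics/p5t.png

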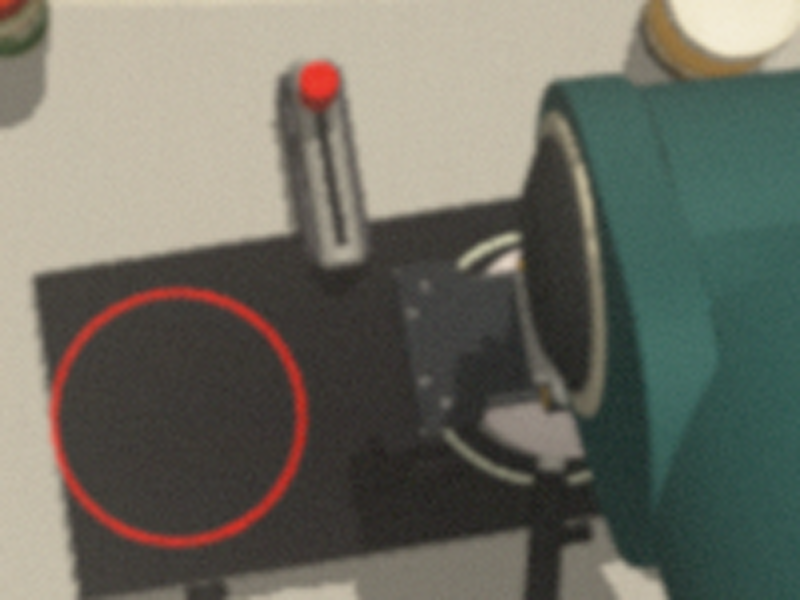

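The pan stands inside the white ring. The tool feels −5 N in z, so I'll lower it a touch to rest the weight on the glass, then release and check the centring.

Run:
```python
from h import *
print(robot.move_linear(P(0,-.095,.1288),.02,threshold=6)); robot.pause(.2); st('low')
robot.gripper_to(.05); robot.pause(.1); st('rel')
robot.move_linear(P(0,-.095,.2),.15)
robot.move_linear(P(.145,0,.2),.2); st()
crop('scene',260,230,160,160,3.7,'pics/p6s.png');crop('top',350,220,100,100,6,'pics/p6t.png')
```

```text
False
low t17.1 hob [ 0.0001 -0.0952] z0.1294 F [-3.3  0.   5.8] op0.0188
rel t17.8 hob [-0.    -0.095] z0.1288 F [ 0.2 -0.7  0.4] op0.0497
 t19.5 hob [ 0.1444 -0.0007] z0.1997 F [ 0.7  0.2 -0.4] op0.0504
```

View pics/p6s.png

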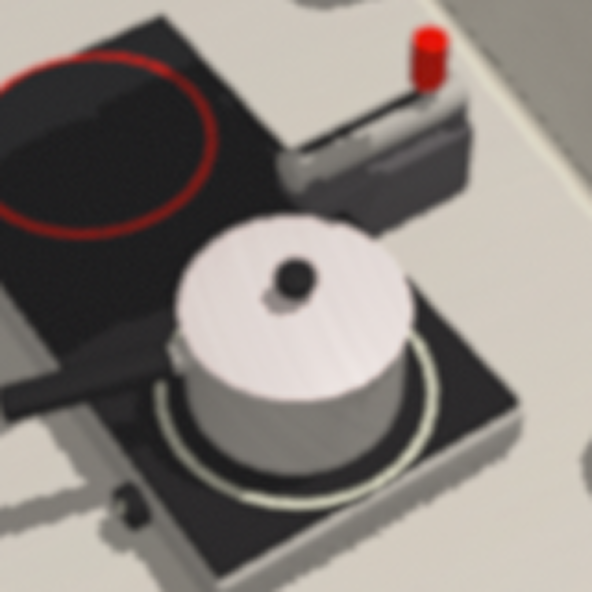

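View pics/p6t.png

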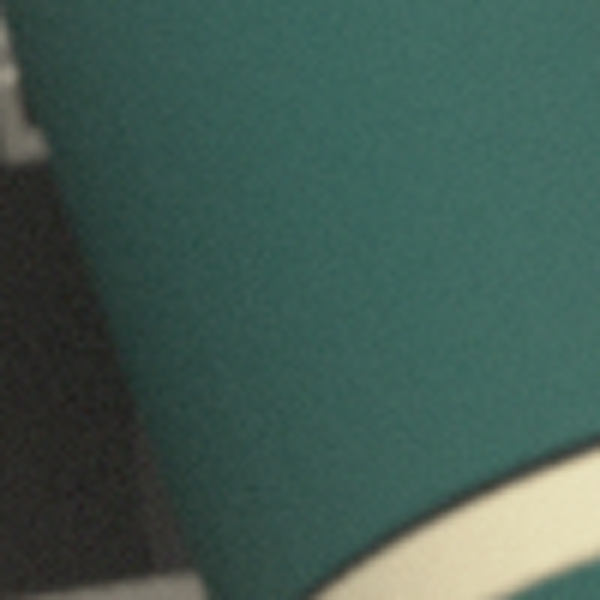

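Run:
```python
from h import *
g=lambda x,y,z: ray('scene',(x+.5)/3.7+260-.5,(y+.5)/3.7+230-.5,z)
for z in(.101,.106): print('lid',z,g(295,307.5,z))
print('knob top',g(295,272,.126), 'expected w top',[.5462,-.1078],'scene',[.5457,-.1085])
im=cv2.imread('pics/p6s.png')
w=np.array([.546,-.1082]); t=np.linspace(0,2*np.pi,60)
for r,z,col in((.047,.04,(255,0,0)),(.052,.103,(0,255,0)),(.0635,.04,(0,0,255))):
    p=proj('scene',np.c_[w[0]+r*np.cos(t),w[1]+r*np.sin(t),0*t+z]); p=((p-[260,230]+.5)*3.7-.5)
    cv2.polylines(im,[np.int32(p.round())],True,col,1)
cv2.imwrite('pics/ov.png',im)
```

```text
lid 0.101 [ 0.54532113 -0.10632481]
lid 0.106 [ 0.54348821 -0.109874  ]
knob top [ 0.54507604 -0.10649467] expected w top [0.5462, -0.1078] scene [0.5457, -0.1085]
```

View pics/ov.png

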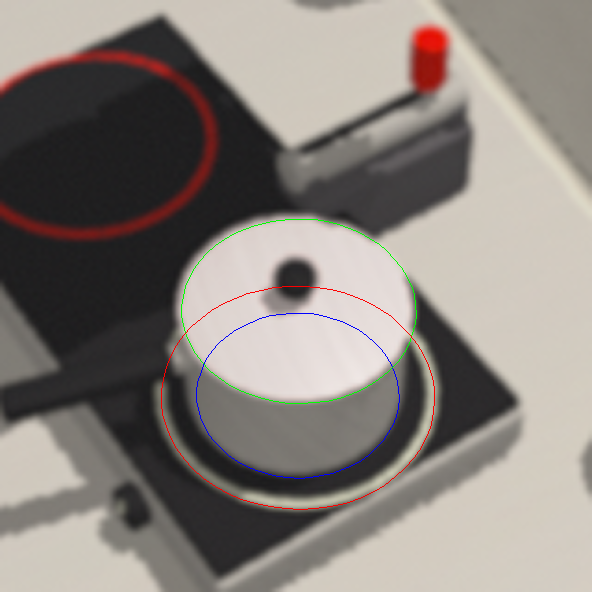

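The overlay agrees: the pan is centred in the white ring to within about 2 mm. Now I push the bolt home.

Run:
```python
from h import *
robot.move_linear(P(.1446,0,.13),.15)
print(robot.move_linear(P(.1446,0,.103),.08,threshold=8)); st()
robot.gripper_to(.012); st('grip')
print(robot.move_linear(P(.085,0,.103),.08,threshold=25)); st()
print(robot.move_linear(P(.067,0,.103),.03,threshold=14)); robot.pause(.2); st('stop')
robot.gripper_to(.05); st('rel')
a,b=hob(robot.get_state()['ee_pos'])
robot.move_linear(P(a,b,.2),.12)
robot.move_ptp([.25,-.5,.3],R); st('end')
crop('scene',200,190,220,165,3.6,'pics/f_s.png'); crop('top',270,180,200,150,4,'pics/f_t.png')
cv2.imwrite('pics/f_full.png',robot.grab_frame('top')[:,:,::-1])
```

```text
False
 t20.7 hob [1.445e-01 1.000e-04] z0.1026 F [ 0.2  0.7 -0.7] op0.0503
grip t21.3 hob [0.1447 0.0002] z0.1032 F [-1.8  0.9  1.7] op0.0193
False
 t22.1 hob [0.0851 0.    ] z0.1031 F [-1.9  2.5  5.8] op0.0194
True
stop t22.8 hob [0.0746 0.    ] z0.1032 F [ 5.9  0.1 -0.7] op0.0196
rel t23.5 hob [0.0744 0.0003] z0.1032 F [-0.2 -0.4 -0.4] op0.0496
end t26.6 hob [-0.3429 -0.4483] z0.2998 F [-0.4 -0.   0.6] op0.0498
```

View pics/f_s.png

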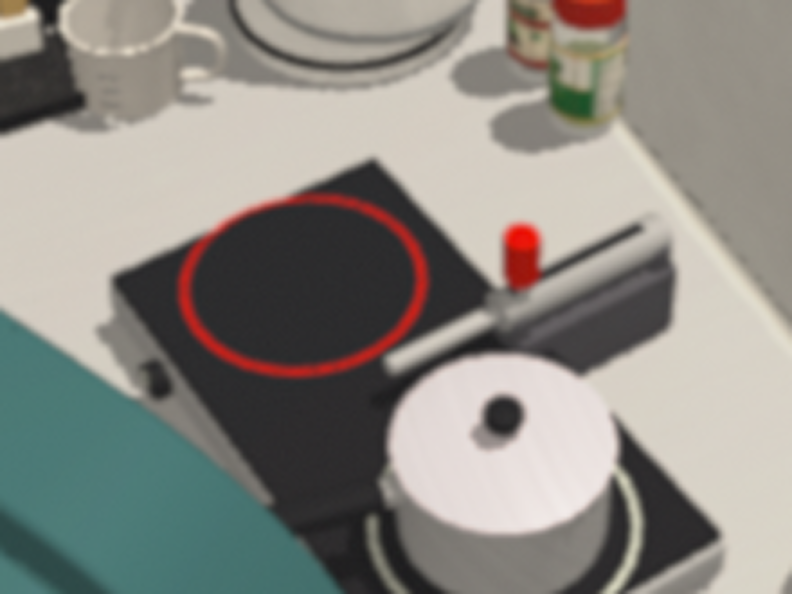

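View pics/f_t.png

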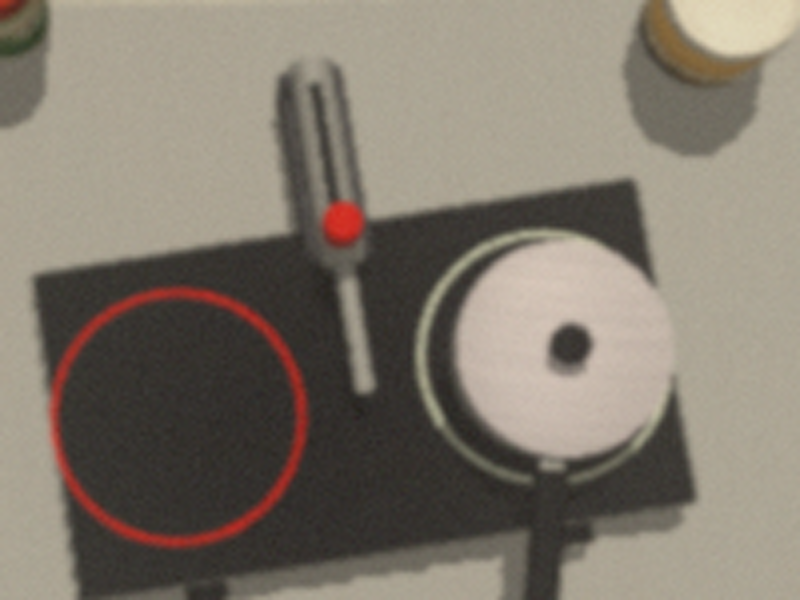

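View pics/f_full.png

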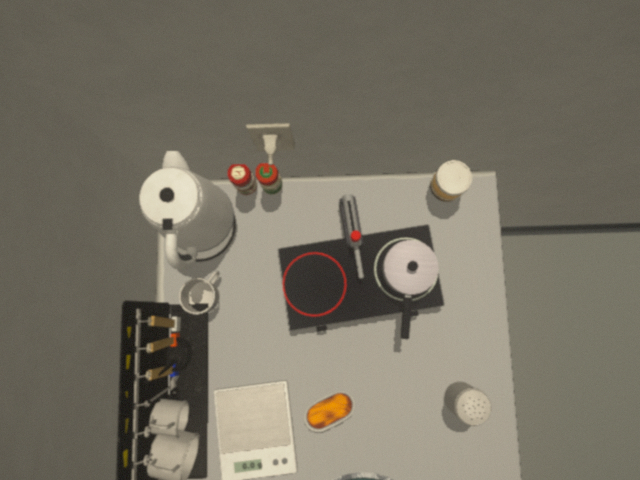

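Run:
```python
from h import *
f=lambda x,y,z: ray('top',(x+.5)/4+270-.5,(y+.5)/4+180-.5,z)
w=f(545.5,358.5,.04)
for z in (.101,.104): print((f(563.5,348.5,z)-w)@X,(f(563.5,348.5,z)-w)@Y)
print((f(571,344,.126)-w)@X,(f(571,344,.126)-w)@Y)
```

```text
-0.00028087213666628944 0.0005504471715108517
-0.0004710136295152068 0.0010688103218124013
-0.0003471425048503307 0.0010388165197016401
```

The pan is centred within about 1 mm, the bolt is home, and the jar and cup are where they were. I'm handing in.

```bash
python3 -c "
from rig import robot
robot.sign_off()"
```

```text
the job is handed in; nothing more can be done
```

The job is done and handed in at about 27 s. I drew the bolt back to its stop and slid the pan by its lid knob into the white ring. Then I pushed the bolt home to its other stop and moved the arm clear.

**Last checks:**
- **Pan:** the top view puts it about 1 mm from the white ring's centre, and the scene view agreed to about 2 mm. It stands upright, with its base entirely inside the ring.
- **Bolt:** the two stops were felt 70 mm apart, which is the full travel. The rod lies between the two places again.
- **Jam jar and measuring cup:** both look unmoved in the final picture.

**What disagreed:**
- **Hob position:** gripping the bolt knob showed the hob about 2.3 mm further to the left than the camera said, so I corrected for that.
- **Lid height:** the lid sits about 8 mm higher than I expected. My fingertips touched it twice on the way down, with about 11 N at most.
- **Force on the pan:** at the end of the slide the tool felt about −5 N vertically, roughly the pan's weight. The height had not changed by more than about 0.1 mm, so I pressed down slightly before letting go.

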